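# Clamp a desk-sign blank with the eccentric cam

## Task

Lay the wooden desk-sign blank flat on the clamping board, lengthwise between the cam and the sprung metal pad and about centred along the pad, and let go of it. Then turn the cam lever clockwise just far enough to take up the gap and press the sprung pad about half-way back towards the dark stop bar, never squeezing the pad right home, and let go so that the cam holds the blank. Leave the jar, the flat tin and the brush tub where they are.

Things in the scene. Friction and masses are not known exactly. Their poses are not given: they have to be found in the camera images.
- blank_mid (a point): Centre (half-way up) of the loose desk-sign blank, a plain pale wooden block 150 mm long (its x axis) x 50 mm wide (y) x 54 mm tall (z), about 0.26 kg, with a slightly darker rectangle on its top. It starts standing on its 150 x 50 face on the bench, to the left of the clamping board.
- seat (a point): Centre of the clamping board's top face, 18 mm above the bench. The board is fixed, brown wood, 220 mm (x) x 210 mm (y) x 18 mm. Its axes: x runs along the slot in which the blank lies lengthwise (the blank's 150 mm side parallel to it), y points from the cam towards the pad and stop bar (the clamping direction), z up. Yaw differs from start to start.
- stop_bar: Fixed dark wooden stop bar on the board, 200 x 20 mm, 16 mm tall, parallel to the board's x axis. Its distance from the cam differs from start to start (the gap must be read). Its origin lies on the board's top at the middle of the resting pad's front face, the face that meets the blank; y points from the blank into the bar. The bar itself lies from 22 to 42 mm along +y of this origin.
- pad (a joint): How far the sprung aluminium pad is pressed back, in m: 0 at rest, 0.010 squeezed right home against the stop bar (the open gap seen behind it is 10 mm at rest and closes). Half-way is 0.005. The spring takes 1.5 N per mm and pushes the pad out again. The pad is 150 mm long, 12 mm thick, and reaches 17 mm above the board.
- cam_pivot (a point): Upright turning axis of the steel eccentric cam, at the board's top, 37 mm on the -y side of the seat. The cam is a disc of 30 mm radius whose centre lies 18 mm off this axis, so its face towards the blank advances as it turns; it reaches 18 mm above the board. With the lever open the slot between disc and resting pad is 59 to 71 mm wide. All but the knob stays below 22 mm above the board, so a hand holding the blank's upper 25 mm passes over it.
- cam_disc (a point): Centre of the eccentric disc, half-way up; moves round the pivot at 18 mm.
- lever_knob (a point): Point on the axis of the upright round black knob at the end of the cam lever, 115 mm from the pivot axis, 63 mm above the bench. The knob is 24 mm in diameter; it stands clear above the flat steel lever from 32 to 85 mm above the bench, and turns about the pivot with the lever. It can be pinched from above or pushed; moving it takes about 3 N free and up to 8 N when clamping.
- cam (a joint): Angle of the cam lever in rad: 0 fully open, growing clockwise seen from above as it closes, to 2.2. It starts between 0 and 0.25. It is stiff and stays where it is left, also under the pad's spring. Once the blank is against the pad, the pad goes back about 15 to 18 mm per rad, that is 1.3 to 1.6 mm for each 10 mm of knob travel; the gap is taken up somewhere between 0.85 and 1.5 rad.
- ink_jar: Bystander: amber jar with black cap, 64 mm in diameter, 85 mm tall; origin at the centre of its underside.
- flat_tin: Bystander: flat metal tin 170 x 70 x 18 mm; origin at the centre of its underside.
- brush_tub: Bystander: metal tub 100 mm across and 110 mm tall with brushes reaching about 0.2 m; origin at the centre of its underside.
There are look-alikes about, which are no part of the job. Of the things that look like the part that bears blank_mid, the smallest one is meant.

How it is judged:
On the way, in this order (a step that is already met when the one before it is completed fails the run):
1. the blank lies flat in the slot, let go, the pad not yet pressed (z of blank_mid in the frame of seat between 0.023 and 0.031 m and x of blank_mid in the frame of seat between -0.03 and 0.03 m and y of blank_mid in the frame of stop_bar between -0.05 and -0.02 m and angle between blank_mid's own z axis and vertical below 0.1 rad and contact force between the fingers and anything else below 0.2 N and value of joint pad below 0.002 m), for 0.2 s.
2. the pad is pressed about half-way back (value of joint pad between 0.0025 and 0.0075 m), for 0.2 s.
At the end, for the whole second after the job is handed in: The blank lies flat on the board (centre within 4 mm of 27 mm above it, tilt under 0.06 rad), parallel to the pad within 0.06 rad, its middle within 30 mm of the seat's along the slot, and the cam, at rest and let go, holds the pad pressed back by 2.5 to 7.5 mm (all of step 2 and z of blank_mid in the frame of seat between 0.023 and 0.031 m and x of blank_mid in the frame of seat between -0.03 and 0.03 m and angle between the x axis of blank_mid and the x axis of seat, either way round below 0.06 rad and angle between blank_mid's own z axis and vertical below 0.06 rad and velocity of joint cam between -0.03 and 0.03 rad/s); the robot touches nothing.
It fails at once if the pad squeezed nearly home (more than 9 mm of its 10 mm) (value of joint pad above 0.009 m).
It fails at once if a bystander moved by more than 30 mm (distance of any of ink_jar, flat_tin, brush_tub from where it was at the start of the episode above 0.03 m).
It also fails if it takes over 70 s, if anything falls off the work surface, if the arm or the gripper's body presses on something with over 40 N, if the wrist force passes 120 N, or if a joint passes its speed limit or range.

## Robot

A 6-joint arm with a two-finger parallel gripper is mounted at the origin on the work surface. World frame = base frame: x ahead of the robot, y to its left, z up, the work surface at z = 0. Lengths are in m, angles in rad, forces in N, time in s.
With the tool pointing down it reaches from about 0.325 to 0.9 m from the base axis. Payload 6.1 kg.
Tool frame: the origin (TCP) lies midway between the tips of the shut fingers; the grasp point (between the pads) lies 19 mm behind it; z points along the fingers, y is the direction in which the jaws open and shut (so a half turn about z gives the same grasp; the last joint's range is limited). The gripper opens to 87 mm and grips with 3 to 60 N. Pads are 19 mm wide; open, the fingers measure 117 mm over their backs; the gripper's body (75 mm by 190 mm) begins 51 mm behind the grasp point.
Start: joints at [-1.267, 0.22, 1.526, -0, 1.395, -0.126], TCP at [0.26, -0.568, 0.223] pointing down, gripper open.
Joint ranges: [-2.98, 2.98], [-0.91, 2.08], [0.09, 2.57], [-1.24, 4.39], [0.2, 2.65], [-2.68, 2.68]. Speed limits (rad/s): [2.57, 2.57, 3.01, 3.14, 3.14, 3.14].

## Interface

Orientations are given as [roll, pitch, yaw] about the fixed x, y, z axes, in that order (R = Rz(yaw) Ry(pitch) Rx(roll)).
In Python, from bench import status, viewer, ctrl gives the robot as it stands.
- The arm moves only by the tool carry_out, never from a script. Its argument "deltas" is one flat list of numbers, 4 for each row, row after row: the shift along the tool's x, y, z as a fraction of full scale, then the turn about the tool's z as a fraction of full scale. In form: [dx, dy, dz, roll, dx, dy, dz, roll, ...]. A call has 1 to 8 rows; each row is the pose to reach, as a shift and turn from the pose measured when the call began, along the tool's axes at that moment, turning the shorter way round; what a row does not reach only later rows make up. Full scale, the value 1, is 150 mm for a shift and 180 degrees for a turn. A row lasts 1/8 s, in which the tool goes at most 62.5 mm and 10.7 degrees, less where a joint would pass 70% of its speed; a pose out of reach is approached as far as the arm can. A call with a number of a shift or a turn outside -1 to 1 is refused whole. A call with a gripper value outside its range is refused whole. "hand" is the opening, from -1 (shut) to 1 (fully open), so that 0 is half open, set as the call begins (left out, the last holds). The fingers move at their own pace and stop on an object; "force" is the grip in N (left out, the last holds). Time passes only in rows, so rows that repeat a pose let the fingers close. It gives the time, the measured TCP pose, the force and the opening at its end, in the units of the state.
- status.sense(): the state, without advancing time (a new reading comes with each control period).
- viewer.snapshot(name): name is "scene" or "top"; returns the picture (480x640x3 uint8, red, green, blue); there is no depth.
- viewer.camera_info(name): a dict with "fx", "fy", "cx", "cy" (pixels), "k1" (the pictures are not rectified: a ray, as slopes to the right and down, at radius r is drawn at 1 + k1 r^2 times it, then the intrinsics apply), "R" (3x3) and "t" (3): a world point X has camera coordinates R X + t. Camera axes: x right, y down, z forward; pixel columns grow to the right and rows downward; lengths in m; the calibration is good to about 2 mm. A picture is of the moment at which its call begins. camera_info takes no time and is no camera call.
- ctrl.finish_job(): hands the job in, once; it reports no verdict.
The state is a dict: "time_s": time; "joints": joint angles; "joint_velocities": joint speeds; "joint_efforts": joint torques, N m; "tool_pos": TCP position; "eef_rot": TCP orientation; "ft_force": force on the tool from outside, world axes, zero at the start; "ft_torque": the same for the moment, N m; "grip_width": finger opening in m.
Only numpy, scipy, OpenCV 4.12 (cv2) and the standard library are available. Lean on these libraries where they do the work, as an engineer would, in place of code of your own. Each camera call takes 0.05 s, during which the arm holds its last target. There are 200 camera calls.

## Working session

There is one attempt and no reset: what is moved stays moved. The work goes in short steps, Python scripts to look and compute and a tool call to move; the robot and the scene stay as the last step left them, time stands still between calls to the robot, and variables do not carry over. Pictures are saved under pics/ and viewed, about 8 in all and at most 12, crops included, and the job is handed in when it is done.

Besides the shell and the picture viewer there is one more tool, called after ">>>" by a JSON object that holds its "op" and its "data". carry_out: Moves the arm, as the interface text tells. Its arguments: {"type":"object","properties":{"deltas":{"type":"array"},"hand":{"type":"number"},"force":{"type":"number"}},"required":["deltas"]}

```bash
mkdir -p pics
cat > h.py <<'E'
import numpy as np, cv2
from bench import status, viewer, ctrl
def snap(n,f):
    im=viewer.snapshot(n); cv2.imwrite(f'pics/{f}.png',cv2.cvtColor(im,cv2.COLOR_RGB2BGR)); return im
def ray(n,u,v):
    c=viewer.camera_info(n); a=np.array([(u-c['cx'])/c['fx'],(v-c['cy'])/c['fy']])
    p=a.copy()
    for _ in range(20): p=a/(1+c['k1']*(p@p))
    R=np.array(c['R']);t=np.array(c['t'])
    return -R.T@t, R.T@np.array([p[0],p[1],1])
def at(n,u,v,z):
    o,d=ray(n,u,v); return o+d*(z-o[2])/d[2]
def proj(n,X):
    c=viewer.camera_info(n); q=np.array(c['R'])@np.array(X,float)+np.array(c['t']); p=q[:2]/q[2]
    p=p*(1+c['k1']*(p@p)); return np.array([c['fx']*p[0]+c['cx'],c['fy']*p[1]+c['cy']])
E
python3 - <<'E'
from h import *
snap('top','top1');snap('scene','sc1')
s=status.sense();print(s)
for n in('top','scene'):
    print(n,viewer.camera_info(n)); print(ray(n,320,240)[0])
E
```

```text
{'time_s': 0.1, 'joints': array([-1.26712995e+00,  2.21145603e-01,  1.52749572e+00,  1.06621904e-06,
        1.39470051e+00, -1.26077960e-01]), 'joint_velocities': array([ 0.00037628, -0.00104805, -0.00082353, -0.00154149, -0.00097255,
        0.00020025]), 'joint_efforts': array([ 6.02998480e-04, -4.95945454e+01, -3.88519192e+01,  7.02110678e-02,
        5.15856931e-02, -3.42964620e-05]), 'tool_pos': array([ 0.26024013, -0.567629  ,  0.2215482 ]), 'eef_rot': array([-3.13985748e+00, -2.20990837e-04,  4.29743958e-01]), 'ft_force': array([0.69743956, 0.85288857, 0.29700268]), 'ft_torque': array([-0.00760158,  0.03145768,  0.04367188]), 'grip_width': 0.08659203647406592}
top {'fx': 585.4784127782154, 'fy': 585.4784127782154, 'cx': 328.43541242309306, 'cy': 251.20395596614782, 'k1': 0.0254479834471376, 'R': array([[-2.90146095e-03, -9.99995638e-01, -5.52629757e-04],
       [-9.76486367e-01,  2.95237423e-03, -2.15558946e-01],
       [ 2.15559638e-01, -8.58004417e-05, -9.76490673e-01]]), 't': array([0.00749263, 0.53778564, 1.61802539])}
[0.17638112 0.00604368 1.69591535]
scene {'fx': 578.0480134543183, 'fy': 578.0480134543183, 'cx': 315.84650377786534, 'cy': 233.83436477726482, 'k1': -0.11021228844757547, 'R': array([[-0.8431126 ,  0.53767304,  0.00829762],
       [ 0.40971883,  0.65231136, -0.63766792],
       [-0.34826948, -0.53422616, -0.77026669]]), 't': array([ 0.45855295, -0.14807268,  1.89272978])}
[1.10645995 0.86118369 1.35968061]
```

View pics/top1.png

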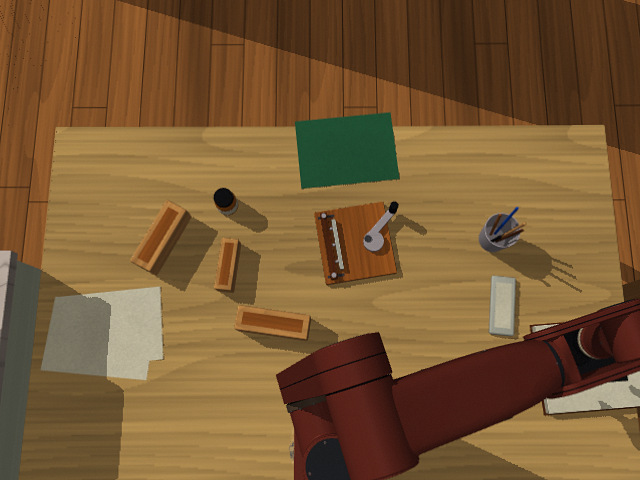

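View pics/sc1.png

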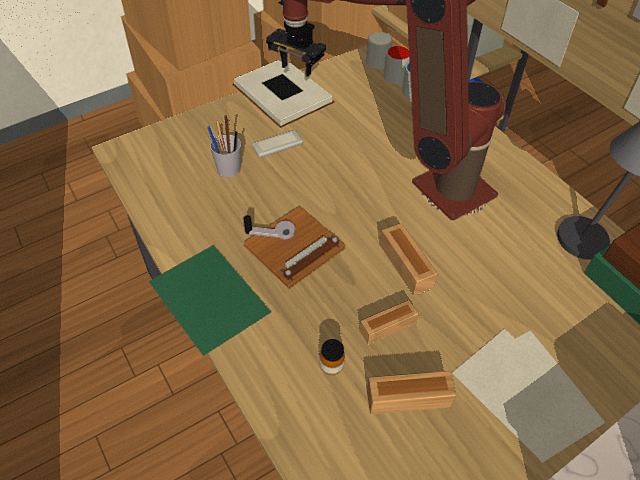

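Three blocks look alike: top-view pixels (160,237), (227,264) and (273,322). The middle one, (227,264), is the smallest. The board is at about (357,243), with the knob at (394,207), the pad at (338,244) and the bar at (327,246). Next I'll take a close crop of the chosen block and the board.

Run:
```python
import cv2
im=cv2.imread('pics/top1.png')
a=cv2.resize(im[190:300,200:420],None,fx=3.6,fy=3.6,interpolation=cv2.INTER_CUBIC)
cv2.imwrite('pics/c1.png',a)
im=cv2.imread('pics/sc1.png')
a=cv2.resize(im[200:350,235:435],None,fx=4,fy=4,interpolation=cv2.INTER_CUBIC)
cv2.imwrite('pics/c2.png',a)
```

```text
(no output)
```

View pics/c1.png

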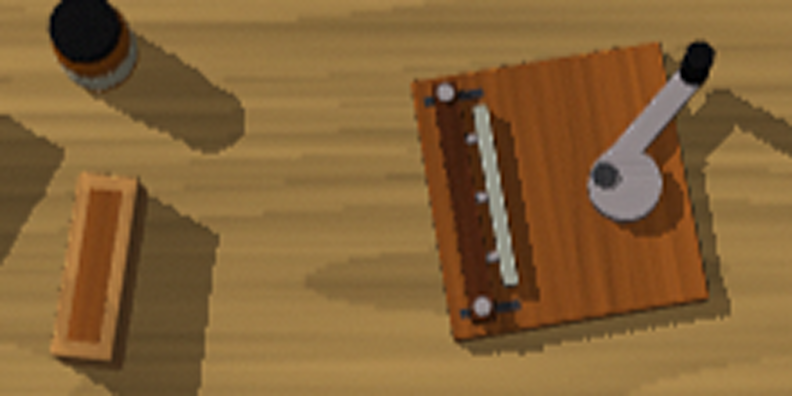

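View pics/c2.png

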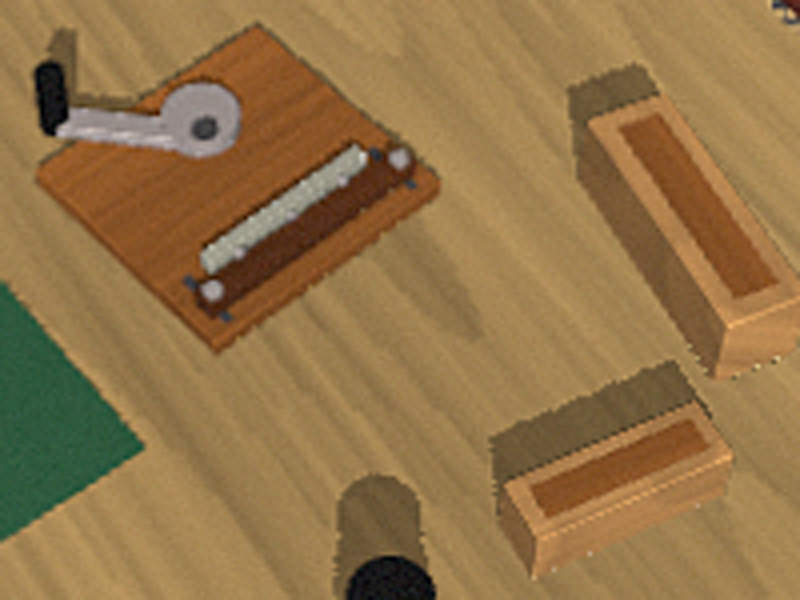

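Both crops show the same scene. The smallest block's top-face corners in c1 are about (80,172), (138,178), (113,360) and (52,354). The board corners are (413,80), (660,43), (708,298) and (456,341). The pad's front edge runs (487,105) to (519,283), the pivot is at (606,176), and the knob top is at (699,50).

Run:
```python
from h import *
T=lambda u,v,z: at('top',200+(u+.5)/3.6-.5,190+(v+.5)/3.6-.5,z)
S=lambda u,v,z: at('scene',235+(u+.5)/4-.5,200+(v+.5)/4-.5,z)
def quad(P,l):
    P=np.array(P);c=P.mean(0);e=[np.linalg.norm(P[i]-P[(i+1)%4]) for i in range(4)]
    a=P[0]-P[3];b=P[1]-P[2];d=a+b
    print(l,c.round(4),np.round(e,4),'yaw',np.arctan2(d[1],d[0]).round(4)); return c
quad([T(*p,.054) for p in[(80,172),(138,178),(113,360),(52,354)]],'blank top')
quad([S(*p,.054) for p in[(535,535),(505,485),(695,405),(732,458)]],'blank scene')
quad([T(*p,.018) for p in[(413,80),(660,43),(708,298),(456,341)]],'board top')
quad([S(*p,.018) for p in[(217,343),(38,175),(258,24),(440,182)]],'board scene')
quad([T(*p,.035) for p in[(474,107),(487,105),(519,283),(506,287)]],'pad')
a,b=T(487,105,.035),T(519,283,.035);print('padfront top',a,b,(a+b)/2)
a,b=S(202,248,.035),S(357,145,.035);print('padfront sc (back edge)',a,b,(a+b)/2)
print('pivot',T(606,176,.038),S(205,128,.038));print('disc',T(625,184,.036),S(201,120,.036))
print('knobtop',T(699,51,.085),S(48,68,.085))
```

```text
blank top [0.5044 0.2979 0.054 ] [0.0468 0.1479 0.0483 0.1482] yaw -0.1074
blank scene [0.5058 0.2983 0.054 ] [0.0413 0.1452 0.0465 0.1461] yaw -0.1411
board top [ 0.5741 -0.0723  0.018 ] [0.2074 0.2179 0.2067 0.2213] yaw 0.1577
board scene [ 0.5746 -0.0711  0.018 ] [0.2036 0.2219 0.2094 0.2171] yaw 0.1798
pad [ 0.5653 -0.0206  0.035 ] [0.0108 0.1501 0.0109 0.1517] yaw 0.1662
padfront top [ 0.64054056 -0.01344545  0.035     ] [ 0.49250612 -0.0383209   0.035     ] [ 0.56652334 -0.02588318  0.035     ]
padfront sc (back edge) [ 0.63746224 -0.01728263  0.035     ] [ 0.49157065 -0.03826423  0.035     ] [ 0.56451644 -0.02777343  0.035     ]
pivot [ 0.57983551 -0.10939548  0.038     ] [ 0.57984474 -0.11014159  0.038     ]
disc [ 0.57361074 -0.12479541  0.036     ] [ 0.57761083 -0.11990584  0.036     ]
knobtop [ 0.67060297 -0.18194116  0.085     ] [ 0.66698344 -0.18631311  0.085     ]
```

>>> {"op": "carry_out", "data": {"deltas": [0.78,-0.91,0,0,0.78,-0.91,0,0,0.78,-0.91,0,0,0.78,-0.91,0,0], "hand": 1}}

```text
time_s: 0.6
tool_pos: [0.3105, -0.3914, 0.2213]
eef_rot: [-3.138, -0.001, 0.433]
ft_force: [0.7, -1.6, 0.5]
grip_width: 0.087
```

>>> {"op": "carry_out", "data": {"deltas": [0.78,-0.91,0,0,0.78,-0.91,0,0,0.78,-0.91,0,0,0.78,-0.91,0,0]}}

```text
time_s: 1.1
tool_pos: [0.3602, -0.2161, 0.2218]
eef_rot: [-3.138, -0.001, 0.438]
ft_force: [0.1, -0.3, -0.2]
grip_width: 0.087
```

>>> {"op": "carry_out", "data": {"deltas": [0.78,-0.91,0,0,0.78,-0.91,0,0,0.78,-0.91,0,0,0.78,-0.91,0,0]}}

```text
time_s: 1.6
tool_pos: [0.4092, -0.041, 0.2225]
eef_rot: [-3.138, -0.002, 0.444]
ft_force: [-0.7, -0.6, -0.7]
grip_width: 0.087
```

>>> {"op": "carry_out", "data": {"deltas": [0.78,-0.91,0,0.06,0.78,-0.91,0,0.12,0.78,-0.91,0,0.175,0.78,-0.91,0,0.175]}}

```text
time_s: 2.1
tool_pos: [0.4578, 0.1323, 0.223]
eef_rot: [-3.138, 0.0, -0.11]
ft_force: [-0.7, 0.2, -0.1]
grip_width: 0.0872
```

```bash
cat >> h.py <<'E'
from scipy.spatial.transform import Rotation as Ro
def go(x,y,z,yaw):
    s=status.sense();R=Ro.from_euler('xyz',s['eef_rot']).as_matrix()
    d=R.T@(np.array([x,y,z])-s['tool_pos'])/.15
    w=(yaw-s['eef_rot'][2]+np.pi)%(2*np.pi)-np.pi
    print('t',s['time_s'],'tcp',s['tool_pos'].round(4),s['eef_rot'].round(3),'q6',s['joints'][5].round(2),'F',s['ft_force'].round(1),'w',round(s['grip_width'],4))
    print('delta',d.round(3),'roll',round(-w/np.pi,4))
E
python3 -c "
from h import *
snap('scene','sc2');go(.505,.298,.12,-.12)
im=cv2.imread('pics/sc2.png');cv2.imwrite('pics/c3.png',cv2.resize(im[180:380,280:500],None,fx=3,fy=3,interpolation=2))"
```

```text
t 2.15 tcp [0.458  0.1341 0.223 ] [-3.137  0.    -0.112] q6 1.8 F [-0.9  1.1  0.5] w 0.0873
delta [ 0.189 -1.118  0.692] roll 0.0025
```

>>> {"op": "carry_out", "data": {"deltas": [0.17,-1.0,0,0.0025,0.17,-1.0,0,0.0025,0.17,-1.0,0,0.0025,0.17,-1.0,0,0.0025]}}

```text
time_s: 2.65
tool_pos: [0.5018, 0.2795, 0.223]
eef_rot: [-3.138, 0.0, -0.119]
ft_force: [-0.5, 0.0, -0.6]
grip_width: 0.0869
```

```bash
python3 -c "
from h import *
go(.505,.298,.12,-.12)"
```

```text
t 2.65 tcp [0.5018 0.2795 0.223 ] [-3.138  0.    -0.119] q6 2.06 F [-0.5  0.  -0.6] w 0.0869
delta [ 0.007 -0.122  0.687] roll 0.0003
```

>>> {"op": "carry_out", "data": {"deltas": [0.01,-0.12,0.2,0,0.01,-0.12,0.6,0,0.01,-0.12,0.69,0,0.01,-0.12,0.69,0]}}

```text
time_s: 3.15
tool_pos: [0.5056, 0.2957, 0.1192]
eef_rot: [-3.139, 0.002, -0.121]
ft_force: [0.1, -0.1, 0.4]
grip_width: 0.0867
```

```bash
python3 -c "
from h import *
snap('scene','sc2');go(.505,.298,.032,-.12)
im=cv2.imread('pics/sc2.png');cv2.imwrite('pics/c3.png',cv2.resize(im[230:370,320:460],None,fx=4,fy=4,interpolation=2))"
```

```text
t 3.2 tcp [0.5067 0.2966 0.121 ] [-3.137e+00 -1.000e-03 -1.200e-01] q6 2.08 F [0.4 0.6 1. ] w 0.0868
delta [-0.013 -0.006  0.593] roll -0.0001
```

View pics/c3.png

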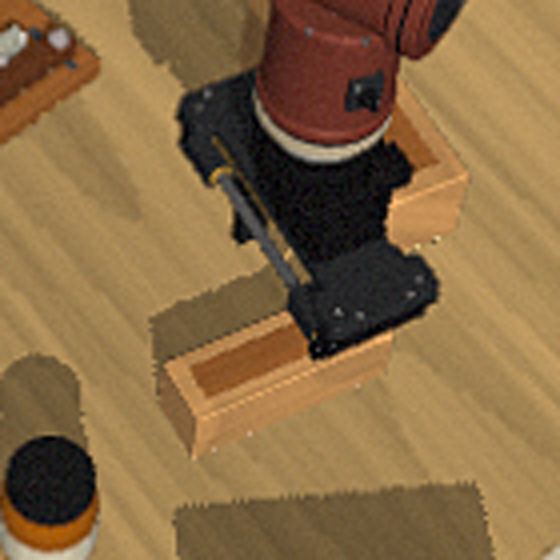

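The image shows the fingers astride the small blank, aligned with it. Now I'll go down and grip.

>>> {"op": "carry_out", "data": {"deltas": [-0.01,-0.005,0.2,0,-0.01,-0.005,0.4,0,-0.01,-0.005,0.55,0,-0.01,-0.005,0.593,0,-0.01,-0.005,0.593,0]}}

```text
time_s: 3.82
tool_pos: [0.5068, 0.2981, 0.0339]
eef_rot: [-3.136, -0.003, -0.12]
ft_force: [0.4, 0.3, 0.3]
grip_width: 0.0875
```

>>> {"op": "carry_out", "data": {"deltas": [0,0,0,0,0,0,0,0,0,0,0,0,0,0,0,0,0,0,0,0,0,0,0,0], "hand": -1, "force": 20}}

```text
time_s: 4.58
tool_pos: [0.5068, 0.2982, 0.0339]
eef_rot: [-3.136, -0.003, -0.12]
ft_force: [-0.2, -0.5, 0.3]
grip_width: 0.0496
```

```bash
python3 -c "
from h import *
go(.505,.298,.2,-.12)"
```

```text
t 4.575 tcp [0.5068 0.2982 0.0339] [-3.136e+00 -3.000e-03 -1.200e-01] q6 2.09 F [-0.2 -0.5  0.3] w 0.0496
delta [-0.008 -0.003 -1.107] roll -0.0001
```

>>> {"op": "carry_out", "data": {"deltas": [0,0,-0.3,0,0,0,-0.6,0,0,0,-0.9,0,0,0,-0.9,0]}}

```text
time_s: 5.08
tool_pos: [0.5088, 0.2986, 0.173]
eef_rot: [-3.132, -0.01, -0.12]
ft_force: [0.3, -0.0, -2.9]
grip_width: 0.05
```

```bash
python3 -c "
from h import *
go(.5735,-.059,.16,.167)"
```

```text
t 5.075 tcp [0.5088 0.2986 0.173 ] [-3.132 -0.01  -0.12 ] q6 2.09 F [ 0.3 -0.  -2.9] w 0.05
delta [0.713 2.316 0.072] roll -0.0915
```

>>> {"op": "carry_out", "data": {"deltas": [0.12,0.35,0,-0.02,0.24,0.7,0,-0.04,0.34,1.0,0,-0.04,0.34,1.0,0,-0.04]}}

```text
time_s: 5.58
tool_pos: [0.5406, 0.1402, 0.1694]
eef_rot: [-3.135, -0.007, 0.001]
ft_force: [0.5, -0.1, -3.5]
grip_width: 0.05
```

```bash
python3 -c "
from h import *
go(.5735,-.059,.16,.167)"
```

```text
t 5.575 tcp [0.5406 0.1402 0.1694] [-3.135e+00 -7.000e-03  1.000e-03] q6 1.68 F [ 0.5 -0.1 -3.5] w 0.05
delta [0.218 1.329 0.055] roll -0.0529
```

>>> {"op": "carry_out", "data": {"deltas": [0.06,0.33,0,-0.025,0.12,0.66,0,-0.05,0.16,1.0,0,-0.05,0.16,1.0,0,-0.05,0.16,1.0,0,-0.05]}}

```text
time_s: 6.2
tool_pos: [0.5638, -0.0088, 0.1669]
eef_rot: [-3.135, -0.006, 0.158]
ft_force: [0.6, 0.0, -2.9]
grip_width: 0.0497
```

```bash
python3 -c "
from h import *
go(.5735,-.059,.11,.167)"
```

```text
t 6.2 tcp [ 0.5638 -0.0088  0.1669] [-3.135 -0.006  0.158] q6 1.25 F [ 0.6  0.  -2.9] w 0.0497
delta [0.009 0.343 0.377] roll -0.003
```

>>> {"op": "carry_out", "data": {"deltas": [0.01,0.2,0,-0.003,0.01,0.34,0.1,-0.003,0.01,0.34,0.3,-0.003,0.01,0.34,0.38,-0.003,0.01,0.34,0.38,-0.003]}}

```text
time_s: 6.82
tool_pos: [0.5722, -0.0575, 0.1077]
eef_rot: [-3.133, -0.002, 0.168]
ft_force: [-0.6, -0.5, -3.2]
grip_width: 0.05
```

```bash
python3 -c "
from h import *
go(.5735,-.059,.0525,.167)
a=snap('top','t3')
b=snap('scene','s3')
a=cv2.imread('pics/t3.png')[190:300,300:410];b=cv2.imread('pics/s3.png')[190:300,235:345]
cv2.imwrite('pics/c4.png',cv2.resize(cv2.hconcat([a,b]),None,fx=3.6,fy=3.6,interpolation=2))"
```

```text
t 6.825 tcp [ 0.5722 -0.0575  0.1077] [-3.133e+00 -2.000e-03  1.680e-01] q6 1.16 F [-0.6 -0.5 -3.2] w 0.05
delta [0.006 0.014 0.368] roll 0.0002
```

View pics/c4.png

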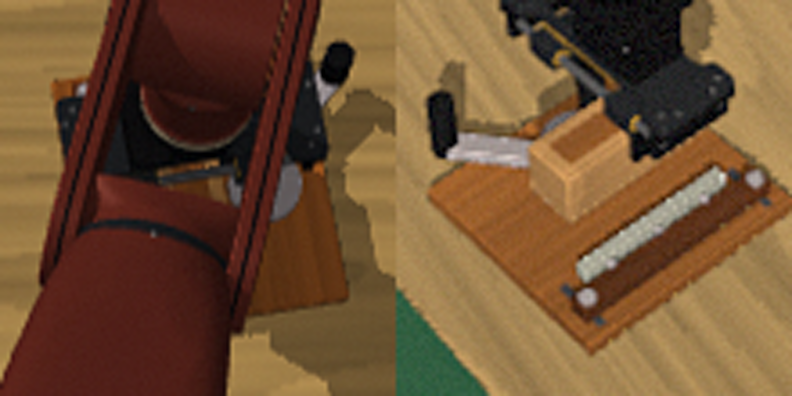

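The blank hangs over the slot, parallel to the pad. I'll lower it slowly.

>>> {"op": "carry_out", "data": {"deltas": [0.006,0.01,0.12,0,0.006,0.01,0.24,0,0.006,0.01,0.31,0,0.006,0.01,0.345,0,0.006,0.01,0.36,0,0.006,0.01,0.365,0,0.006,0.01,0.365,0]}}

```text
time_s: 7.8
tool_pos: [0.5758, -0.0591, 0.0558]
eef_rot: [-3.135, -0.007, 0.168]
ft_force: [0.5, -0.1, -3.6]
grip_width: 0.0498
```

```bash
python3 -c "
from h import *
go(.5735,-.059,.0515,.167)"
```

```text
t 7.8 tcp [ 0.5758 -0.0591  0.0558] [-3.135 -0.007  0.168] q6 1.15 F [ 0.5 -0.1 -3.6] w 0.0498
delta [-0.015 -0.003  0.029] roll 0.0002
```

>>> {"op": "carry_out", "data": {"deltas": [-0.01,0,0.012,0,-0.01,0,0.024,0,-0.01,0,0.024,0,-0.01,0,0.024,0]}}

```text
time_s: 8.3
tool_pos: [0.5743, -0.0593, 0.0522]
eef_rot: [-3.135, -0.007, 0.168]
ft_force: [0.3, -1.2, -2.6]
grip_width: 0.0503
```

```bash
python3 -c "
from h import *
go(.5735,-.059,.0515,.167)"
```

```text
t 8.3 tcp [ 0.5743 -0.0593  0.0522] [-3.135 -0.007  0.168] q6 1.15 F [ 0.3 -1.2 -2.6] w 0.0503
delta [-0.005 -0.003  0.005] roll 0.0002
```

>>> {"op": "carry_out", "data": {"deltas": [0,0,0.006,0,0,0,0.006,0,0,0,0.006,0]}}

```text
time_s: 8.68
tool_pos: [0.5745, -0.0593, 0.0519]
eef_rot: [-3.135, -0.007, 0.168]
ft_force: [-3.2, 1.7, 5.4]
grip_width: 0.0495
```

>>> {"op": "carry_out", "data": {"deltas": [0,0,0,0,0,0,0,0,0,0,0,0,0,0,0,0,0,0,0,0], "hand": 0.8}}

```text
time_s: 9.3
tool_pos: [0.5745, -0.0593, 0.0518]
eef_rot: [-3.135, -0.007, 0.168]
ft_force: [-0.5, 0.1, -0.1]
grip_width: 0.0777
```

>>> {"op": "carry_out", "data": {"deltas": [0,0,-0.1,0,0,0,-0.3,0,0,0,-0.6,0,0,0,-0.9,0,0,0,-0.9,0]}}

```text
time_s: 9.93
tool_pos: [0.577, -0.0611, 0.1932]
eef_rot: [-3.139, -0.017, 0.168]
ft_force: [0.2, -0.3, 0.3]
grip_width: 0.0782
```

```bash
python3 -c "
from h import *
go(.43,-.059,.18,.167)"
```

```text
t 9.925 tcp [ 0.577  -0.0611  0.1932] [-3.139 -0.017  0.168] q6 1.15 F [ 0.2 -0.3  0.3] w 0.0782
delta [-0.965 -0.177  0.072] roll 0.0003
```

>>> {"op": "carry_out", "data": {"deltas": [0,0.2,0,-0.055,0,0.4,0,-0.11,0,0.5,0,-0.165,0,0.5,0,-0.22,0,0.5,0,-0.275,0,0.5,0,-0.33,0,0.5,0,-0.385,0,0.5,0,-0.44], "hand": 0.3}}

```text
time_s: 10.92
tool_pos: [0.589, -0.1349, 0.1925]
eef_rot: [3.127, -0.006, 1.556]
ft_force: [0.7, -0.3, 0.3]
grip_width: 0.0568
```

```bash
python3 -c "
from h import *
go(.668,-.184,.17,2.44)
a=snap('top','t4')
b=snap('scene','s4')
a=cv2.imread('pics/t4.png')[190:300,300:410];b=cv2.imread('pics/s4.png')[190:300,235:345]
cv2.imwrite('pics/c5.png',cv2.resize(cv2.hconcat([a,b]),None,fx=3.6,fy=3.6,interpolation=2))"
```

```text
t 10.925 tcp [ 0.589  -0.1349  0.1925] [ 3.127 -0.006  1.556] q6 -0.35 F [ 0.7 -0.3  0.3] w 0.0568
delta [-0.32   0.529  0.156] roll -0.2814
```

View pics/c5.png

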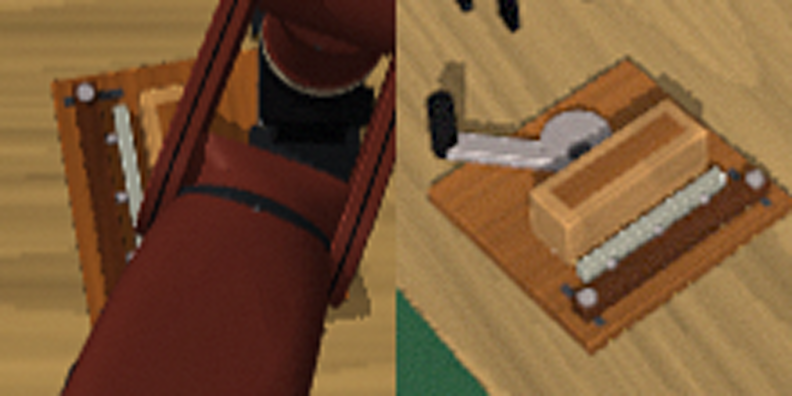

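The blank now stands in the slot, let go, with a small gap to the pad. I'll check its pose numerically.

```bash
python3 -c "
from h import *
S=lambda u,v,z: at('scene',235+(u-396+.5)/3.6-.5,190+(v+.5)/3.6-.5,z)
P=np.array([S(*p,.072) for p in[(530,193),(668,97),(708,129),(572,228)]])
c=P.mean(0);d=P[1]-P[0]+P[2]-P[3]
a=.167;B=np.array([[np.cos(a),np.sin(a)],[-np.sin(a),np.cos(a)]])
print(c,np.linalg.norm(P[1]-P[0]),np.linalg.norm(P[1]-P[2]),np.arctan2(-d[1],-d[0]), B@(c[:2]-[.5744,-.0717]))
for z,p in((.085,(438,97)),(.036,(447,153))): print(S(*p,z))
"
```

```text
[ 0.57112733 -0.05939432  0.072     ] 0.14911289372852377 0.04749434247178361 0.19101842950762127 [-0.00118163  0.01267848]
[ 0.66770213 -0.18695757  0.085     ]
[ 0.67367692 -0.16869755  0.036     ]
```

>>> {"op": "carry_out", "data": {"deltas": [-0.1,0.17,0,-0.055,-0.2,0.34,0,-0.11,-0.32,0.53,0,-0.165,-0.32,0.53,0,-0.22,-0.32,0.53,0,-0.28,-0.32,0.53,0,-0.28]}}

```text
time_s: 11.78
tool_pos: [0.6673, -0.1844, 0.1929]
eef_rot: [3.128, 0.007, 2.426]
ft_force: [-0.6, 0.5, -0.8]
grip_width: 0.0565
```

```bash
python3 -c "
from h import *
go(.668,-.184,.055,2.44)"
```

```text
t 11.775 tcp [ 0.6673 -0.1844  0.1929] [3.128 0.007 2.426] q6 -1.25 F [-0.6  0.5 -0.8] w 0.0565
delta [ 0.005 -0.008  0.919] roll -0.0044
```

>>> {"op": "carry_out", "data": {"deltas": [0,-0.01,0.3,0,0,-0.01,0.6,0,0,-0.01,0.8,0,0,-0.01,0.9,0,0,-0.01,0.91,0]}}

```text
time_s: 12.4
tool_pos: [0.6677, -0.1844, 0.0555]
eef_rot: [3.128, 0.005, 2.424]
ft_force: [-0.8, -0.2, -0.1]
grip_width: 0.0565
```

>>> {"op": "carry_out", "data": {"deltas": [0,0,0,0,0,0,0,0,0,0,0,0,0,0,0,0,0,0,0,0], "hand": -1, "force": 20}}

```text
time_s: 13.02
tool_pos: [0.6682, -0.1845, 0.0562]
eef_rot: [3.128, 0.006, 2.423]
ft_force: [1.1, 0.3, 1.9]
grip_width: 0.023
```

```bash
python3 -c "
from h import *
go(.668,-.184,.055,2.44)
b=snap('scene','s5')
b=cv2.imread('pics/s5.png')[170:310,215:355]
cv2.imwrite('pics/c6.png',cv2.resize(b,None,fx=4,fy=4,interpolation=2))"
```

```text
t 13.025 tcp [ 0.6682 -0.1845  0.0562] [3.128 0.006 2.423] q6 -1.25 F [1.1 0.3 1.9] w 0.023
delta [0.003 0.001 0.008] roll -0.0053
```

View pics/c6.png

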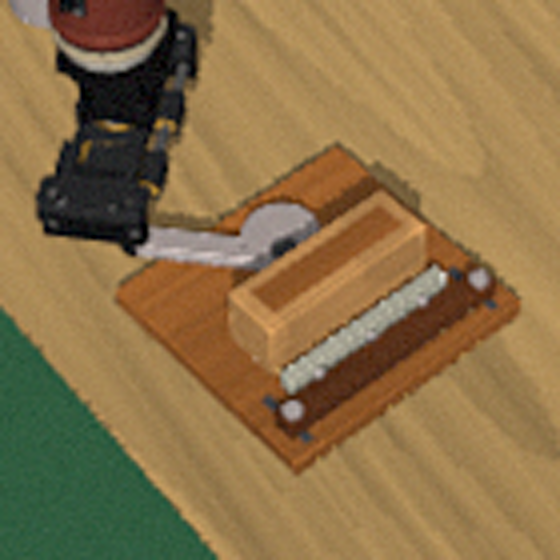

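The knob is pinched (23 mm opening, against its 24 mm diameter). Now I'll work out the arc rows.

```bash
cat >> h.py <<'E'
PIV=np.array([.580,-.109])
def arc(ths):
    s=status.sense();R=Ro.from_euler('xyz',s['eef_rot']).as_matrix();p=s['tool_pos'];r=p[:2]-PIV
    print('t',s['time_s'],'rad',np.linalg.norm(r).round(4),'ang',np.arctan2(r[1],r[0]).round(4),'yaw',s['eef_rot'][2].round(3),'z',p[2].round(4),'F',s['ft_force'].round(1),'w',s['grip_width'].round(4))
    for t in ths:
        c,n=np.cos(-t),np.sin(-t);q=PIV+np.array([[c,-n],[n,c]])@(r/np.linalg.norm(r)*.1155)
        print(t,(R.T@np.array([*(q-p[:2]),0])/.15).round(3),round(t/np.pi,3))
def ortho(f):
    # scene picture warped on board plane z=.035: 0.5 mm/px, rows=+y board from 0.02..0.10, cols = x -0.1..0.1
    im=cv2.imread(f'pics/{f}.png');a=.167
    xs=np.arange(-.1,.1,.0005);ys=np.arange(.0,.1,.0005)
    m=np.array([[proj('scene',[.5744+np.cos(a)*x-np.sin(a)*y,-.0717+np.sin(a)*x+np.cos(a)*y,.035]) for x in xs] for y in ys],np.float32)
    return cv2.remap(im,m,None,cv2.INTER_CUBIC)
E
python3 -c "
from h import *
arc([.12,.25,.38,.5])
o=ortho('s5');cv2.imwrite('pics/o5.png',o)
print(o[60:190:3,100:300].mean(axis=(1,2)).round(0))"
```

```text
Traceback (most recent call last):
  File "h.py", line 26, in arc
    print('t',s['time_s'],'rad',np.linalg.norm(r).round(4),'ang',np.arctan2(r[1],r[0]).round(4),'yaw',s['eef_rot'][2].round(3),'z',p[2].round(4),'F',s['ft_force'].round(1),'w',s['grip_width'].round(4))
                                                                                                                                                                                ^^^^^^^^^^^^^^^^^^^^^
AttributeError: 'float' object has no attribute 'round'
```

```bash
sed -i "s/s\['grip_width'\].round(4)/round(s['grip_width'],4)/" h.py
python3 -c "
from h import *
arc([.12,.25,.38,.5])
o=ortho('s5');cv2.imwrite('pics/o5.png',o)
print(o[60:190:3,100:300].mean(axis=(1,2)).round(0))"
```

```text
t 13.075 rad 0.1161 ang -0.7076 yaw 2.423 z 0.0562 F [-0.5  0.7  2.4] w 0.0234
0.12 [ 0.008 -0.092 -0.001] 0.038
0.25 [ 0.026 -0.191 -0.003] 0.08
0.38 [ 0.056 -0.286 -0.004] 0.121
0.5 [ 0.094 -0.37  -0.006] 0.159Traceback (most recent call last):
  File "<string>", line 4, in <module>
    o=ortho('s5');cv2.imwrite('pics/o5.png',o)
  File "h.py", line 34, in ortho
    m=np.array([[proj('scene',[.5744+np.cos(a)*x-np.sin(a)*y,-.0717+np.sin(a)*x+np.cos(a)*y,.035]) for x in xs] for y in ys],np.float32)
                 ~~~~^^^^^^^^^^^^^^^^^^^^^^^^^^^^^^^^^^^^^^^^^^^^^^^^^^^^^^^^^^^^^^^^^^^^^^^^^^^^^
  File "h.py", line 14, in proj
    c=viewer.camera_info(n); q=np.array(c['R'])@np.array(X,float)+np.array(c['t']); p=q[:2]/q[2]
ValueError: time passes only in moves, steps and waits
```

```bash
python3 - <<'E'
s=open('h.py').read()
s=s.replace("c=viewer.camera_info(n)","c=info(n)").replace("def snap","from functools import lru_cache\n@lru_cache(None)\ndef info(n): return viewer.camera_info(n)\ndef snap",1)
open('h.py','w').write(s)
E
python3 -c "
from h import *
o=ortho('s5');cv2.imwrite('pics/o5.png',o)
print(o[60:190:3,100:300].mean(axis=(1,2)).round(0))"
```

```text
[118. 117. 117. 119. 122. 124. 120. 106.  86.  83. 107. 138. 156. 161.
 159. 159. 162. 164. 159. 153. 150. 148. 139. 119.  92.  69.  56.  51.
  51.  52.  53.  53.  53.  54.  55.  54.  54.  54.  54.  51.  48.  46.
  50.  60.]
```

>>> {"op": "carry_out", "data": {"deltas": [0.008,-0.092,0,0.038,0.026,-0.191,0,0.08,0.056,-0.286,0,0.121,0.094,-0.37,0,0.159,0.094,-0.37,0,0.159]}}

```text
time_s: 13.7
tool_pos: [0.6204, -0.2175, 0.0561]
eef_rot: [3.127, -0.001, 1.922]
ft_force: [-2.5, 1.1, 5.1]
grip_width: 0.0233
```

```bash
python3 -c "
from h import *
arc([.12,.25,.38,.5])"
```

```text
t 13.7 rad 0.1157 ang -1.2141 yaw 1.922 z 0.0561 F [-2.5  1.1  5.1] w 0.0233
0.12 [ 0.007 -0.092 -0.001] 0.038
0.25 [ 0.025 -0.191 -0.003] 0.08
0.38 [ 0.055 -0.286 -0.004] 0.121
0.5 [ 0.094 -0.37  -0.005] 0.159
```

>>> {"op": "carry_out", "data": {"deltas": [0.007,-0.092,0,0.038,0.025,-0.191,0,0.08,0.055,-0.286,0,0.121,0.055,-0.286,0,0.121]}}

```text
time_s: 14.2
tool_pos: [0.5767, -0.2245, 0.0561]
eef_rot: [3.129, -0.006, 1.542]
ft_force: [-2.0, 0.4, 4.3]
grip_width: 0.0234
```

```bash
cat >> h.py <<'E'
def prof(f):
    o=ortho(f).astype(float); return o[:,120:280].mean(axis=(1,2))
def shift(f,r0,r1,ref='s5',rng=40):
    # y shift in mm of the rows r0..r1 (0.5 mm each) of the reference profile
    a=prof(ref);b=prof(f);g=lambda d:np.interp(np.arange(r0,r1)+d,np.arange(len(b)),b)
    ds=np.arange(-6,rng,.1);e=[np.mean((g(d)-a[r0:r1])**2) for d in ds];i=int(np.argmin(e));return ds[i]*.5,e[i]
E
python3 -c "
from h import *
arc([.06,.12,.18,.25,.3]);snap('scene','s6')
a,b=ortho('s5'),ortho('s6');cv2.imwrite('pics/o6.png',cv2.resize(np.vstack([a,b]),None,fx=1.5,fy=1.5))
print(prof('s5')[60:150:4].round(0));print(prof('s6')[60:150:4].round(0))"
```

```text
t 14.2 rad 0.1156 ang -1.599 yaw 1.542 z 0.0561 F [-2.   0.4  4.3] w 0.0234
0.06 [ 0.002 -0.046 -0.001] 0.019
0.12 [ 0.006 -0.092 -0.001] 0.038
0.18 [ 0.013 -0.138 -0.002] 0.057
0.25 [ 0.024 -0.191 -0.002] 0.08
0.3 [ 0.035 -0.228 -0.003] 0.095
[119. 118. 119. 123. 124. 111.  85.  89. 130. 157. 161. 158. 161. 162.
 155. 151. 147. 125.  89.  61.  51.  51.  53.]
[120. 120. 118. 117. 121. 118.  98. 101. 133. 155. 158. 157. 160. 162.
 154. 149. 145. 124.  88.  61.  51.  51.  52.]
```

View pics/o6.png

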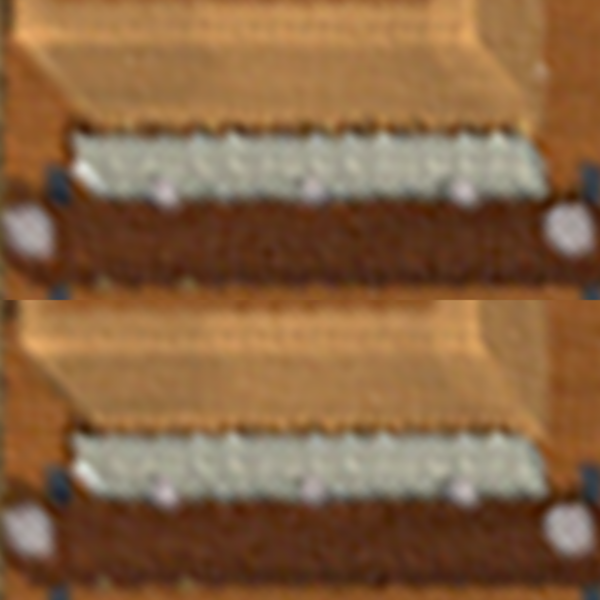

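>>> {"op": "carry_out", "data": {"deltas": [0.006,-0.092,0,0.038,0.013,-0.138,0,0.057,0.024,-0.191,0,0.08,0.024,-0.191,0,0.08]}}

```text
time_s: 14.75
tool_pos: [0.5488, -0.2202, 0.0561]
eef_rot: [3.13, -0.009, 1.294]
ft_force: [-0.5, 1.4, 3.4]
grip_width: 0.0237
```

```bash
python3 -c "
from h import *
arc([.06,.12,.18,.25,.3]);snap('scene','s7')
for f in('s6','s7'): print(f,'blank',shift(f,8,70),'pad back',shift(f,108,128),'pad',shift(f,84,125),'bar',shift(f,175,195))
print(prof('s7')[60:150:4].round(0))"
```

```text
t 14.75 rad 0.1155 ang -1.844 yaw 1.294 z 0.0561 F [-0.5  1.4  3.4] w 0.0237
0.06 [ 0.001 -0.046 -0.001] 0.019
0.12 [ 0.005 -0.092 -0.001] 0.038
0.18 [ 0.012 -0.138 -0.001] 0.057
0.25 [ 0.023 -0.191 -0.002] 0.08
0.3 [ 0.033 -0.228 -0.002] 0.095
s6 blank (np.float64(2.7499999999999796), np.float64(0.9179128339213747)) pad back (np.float64(-0.20000000000000995), np.float64(0.9136488107639005)) pad (np.float64(-0.15000000000001013), np.float64(25.530543318089443)) bar (np.float64(0.24999999999998845), np.float64(0.61189632161458))
s7 blank (np.float64(6.6999999999999655), np.float64(3.2497198196684436)) pad back (np.float64(-0.20000000000000995), np.float64(2.2232883680555595)) pad (np.float64(-0.7000000000000082), np.float64(104.39975854928862)) bar (np.float64(0.09999999999998899), np.float64(1.294064461805552))
[119. 120. 120. 119. 118. 116. 110. 116. 140. 155. 157. 154. 159. 162.
 154. 149. 144. 124.  88.  60.  51.  51.  52.]
```

>>> {"op": "carry_out", "data": {"deltas": [0.001,-0.046,0,0.019,0.005,-0.092,0,0.038,0.005,-0.092,0,0.038]}}

```text
time_s: 15.18
tool_pos: [0.5361, -0.2158, 0.0561]
eef_rot: [3.131, -0.01, 1.177]
ft_force: [0.6, 0.3, 3.8]
grip_width: 0.0236
```

```bash
python3 -c "
from h import *
arc([.06,.12,.18,.25,.3]);snap('scene','s8')
for f in('s8',): print(f,'blank',shift(f,8,70),'pad back',shift(f,108,128),'pad',shift(f,92,115),'bar',shift(f,175,195))
print(prof('s8')[60:150:4].round(0))"
```

```text
t 15.175 rad 0.1155 ang -1.9606 yaw 1.177 z 0.0561 F [0.6 0.3 3.8] w 0.0236
0.06 [ 0.001 -0.046 -0.   ] 0.019
0.12 [ 0.005 -0.092 -0.001] 0.038
0.18 [ 0.012 -0.138 -0.001] 0.057
0.25 [ 0.023 -0.191 -0.002] 0.08
0.3 [ 0.034 -0.228 -0.002] 0.095
s8 blank (np.float64(8.849999999999959), np.float64(6.396590149669574)) pad back (np.float64(-0.20000000000000995), np.float64(3.2866719097222363)) pad (np.float64(-1.0658141036401503e-14), np.float64(13.32127377717396)) bar (np.float64(0.24999999999998845), np.float64(1.0485800781249834))
[118. 119. 119. 120. 120. 117. 111. 115. 136. 153. 157. 155. 158. 160.
 154. 151. 145. 122.  86.  60.  51.  51.  51.]
```

```bash
cat >> h.py <<'E'
def edge(f):
    o=ortho(f).astype(float); p=(o[:,:,2]/(o[:,:,0]+20))[:,120:280].mean(1)
    lo=p[100:106].mean(); hi=p[70:84].mean(); r=np.arange(82,125); h=(lo*.6+hi*.4)
    i=[k for k in r if p[k]>h][-1]; return round((i+(p[i]-h)/(p[i]-p[i+1]))*.5,2)
E
python3 -c "
from h import *
for f in('s4','s5','s6','s7','s8'):
    o=ortho(f).astype(float); p=(o[:,:,2]/(o[:,:,0]+20))[:,120:280].mean(1)
    print(f,edge(f),p[78:132:3].round(2))"
```

```text
s4 44.11 [1.85 1.93 1.95 1.53 1.13 1.   0.98 0.98 0.99 1.   1.   1.   1.   1.
 0.98 0.97 0.95 0.96]
s5 44.17 [1.84 1.91 1.94 1.55 1.14 1.   0.97 0.98 0.99 1.   1.01 1.01 1.   1.
 0.99 0.96 0.95 0.96]
s6 44.27 [1.85 1.95 1.97 1.58 1.16 1.   0.97 0.97 0.99 1.   1.   1.   1.   0.99
 0.98 0.97 0.95 0.96]
s7 44.71 [1.84 1.95 2.   1.68 1.26 1.04 0.97 0.97 0.98 0.99 1.   1.   1.   0.99
 0.98 0.97 0.95 0.96]
s8 45.36 [1.82 1.91 2.01 1.83 1.41 1.12 1.   0.97 0.97 0.99 1.   1.   1.   1.
 0.99 0.97 0.95 0.95]
```

>>> {"op": "carry_out", "data": {"deltas": [0.001,-0.046,0,0.019,0.005,-0.092,0,0.038,0.005,-0.092,0,0.038]}}

```text
time_s: 15.6
tool_pos: [0.5239, -0.21, 0.0561]
eef_rot: [3.132, -0.011, 1.06]
ft_force: [1.6, 0.5, 2.3]
grip_width: 0.0233
```

```bash
python3 -c "
from h import *
arc([.06,.12,.18,.25,.3]);snap('scene','s9')
f='s9';o=ortho(f).astype(float); p=(o[:,:,2]/(o[:,:,0]+20))[:,120:280].mean(1)
print('blank',shift(f,8,70),edge(f),p[78:132:3].round(2))"
```

```text
t 15.6 rad 0.1155 ang -2.0776 yaw 1.06 z 0.0561 F [1.6 0.5 2.3] w 0.0233
0.06 [ 0.001 -0.046 -0.   ] 0.019
0.12 [ 0.005 -0.092 -0.001] 0.038
0.18 [ 0.012 -0.138 -0.001] 0.057
0.25 [ 0.023 -0.191 -0.001] 0.08
0.3 [ 0.033 -0.228 -0.002] 0.095
blank (np.float64(11.29999999999995), np.float64(7.6866899333557095)) 46.98 [1.8  1.83 1.9  1.99 1.82 1.42 1.14 1.01 0.97 0.97 0.99 1.   1.   1.
 1.   0.99 0.96 0.92]
```

>>> {"op": "carry_out", "data": {"deltas": [0.001,-0.046,0,0.019,0.005,-0.092,0,0.038,0.005,-0.092,0,0.038]}}

```text
time_s: 16.02
tool_pos: [0.5125, -0.2027, 0.0561]
eef_rot: [3.134, -0.012, 0.943]
ft_force: [1.5, -0.5, 2.4]
grip_width: 0.0234
```

```bash
python3 -c "
from h import *
arc([.06,.12,.18,.25,.3]);snap('scene','s10')
f='s10';o=ortho(f).astype(float); p=(o[:,:,2]/(o[:,:,0]+20))[:,120:280].mean(1)
print('blank',shift(f,8,70),edge(f),p[78:132:3].round(2))
cv2.imwrite('pics/o10.png',cv2.resize(np.vstack([ortho('s5'),ortho(f)]),None,fx=1.5,fy=1.5))"
```

```text
t 16.025 rad 0.1155 ang -2.1945 yaw 0.943 z 0.0561 F [ 1.5 -0.5  2.4] w 0.0234
0.06 [ 0.001 -0.046 -0.   ] 0.019
0.12 [ 0.005 -0.092 -0.001] 0.038
0.18 [ 0.012 -0.138 -0.001] 0.057
0.25 [ 0.023 -0.191 -0.001] 0.08
0.3 [ 0.033 -0.228 -0.001] 0.095
blank (np.float64(13.249999999999943), np.float64(6.451568467881969)) 48.78 [1.79 1.79 1.8  1.86 1.96 1.91 1.53 1.2  1.03 0.98 0.97 0.98 0.99 1.
 1.   1.   0.98 0.94]
```

View pics/o10.png

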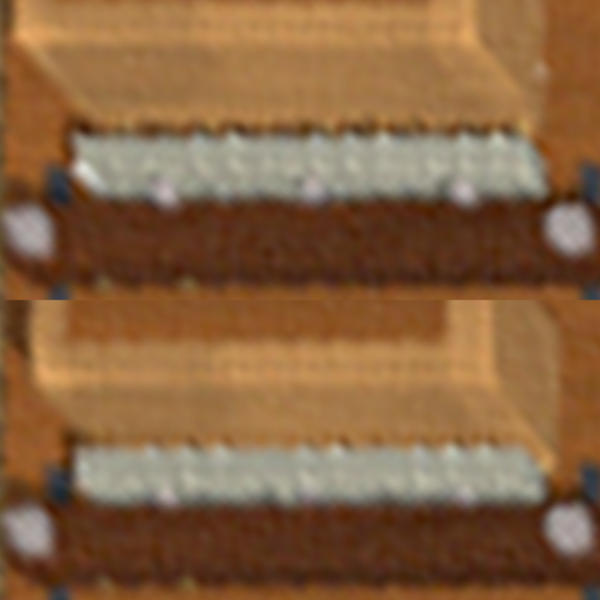

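The pad's front edge has gone back about 4.7 mm (44.2 to 48.8 on the edge measure, and the blank's own shift agrees). The blank is still parallel to the pad. I'll let go and lift away.

>>> {"op": "carry_out", "data": {"deltas": [0,0,0,0,0,0,0,0,0,0,0,0,0,0,0,0], "hand": 0.1}}

```text
time_s: 16.58
tool_pos: [0.5123, -0.2026, 0.0558]
eef_rot: [3.135, -0.012, 0.944]
ft_force: [-0.5, 0.2, 0.6]
grip_width: 0.0466
```

>>> {"op": "carry_out", "data": {"deltas": [0,0,-0.2,0,0,0,-0.5,0,0,0,-0.8,0,0,0,-0.9,0,0,0,-0.9,0,0,0,-0.9,0]}}

```text
time_s: 17.32
tool_pos: [0.5095, -0.2028, 0.1886]
eef_rot: [3.138, -0.012, 0.944]
ft_force: [-0.7, 0.2, 0.0]
grip_width: 0.0479
```

```bash
python3 -c "
from h import *
arc([]);snap('scene','s11')
for f in('s10','s11'):
    o=ortho(f).astype(float);g=(o[:,:,2]/(o[:,:,0]+20))
    e=[]
    for c in(80,240):
        p=g[:,c:c+60].mean(1);i=[k for k in range(82,125) if p[k]>1.35][-1];e.append(i*.5)
    print(f,'blank',shift(f,8,70),edge(f),'ends',e)
b=cv2.imread('pics/s11.png')[170:370,205:455]
cv2.imwrite('pics/c11.png',cv2.resize(b,None,fx=3,fy=3,interpolation=2))"
```

```text
t 17.325 rad 0.1174 ang -2.2155 yaw 0.944 z 0.1886 F [-0.7  0.2  0. ] w 0.0479
s10 blank (np.float64(13.249999999999943), np.float64(6.451568467881969)) 48.78 ends [48.5, 48.5]
s11 blank (np.float64(13.149999999999942), np.float64(17.067571461973568)) 48.77 ends [48.5, 48.5]
```

View pics/c11.png

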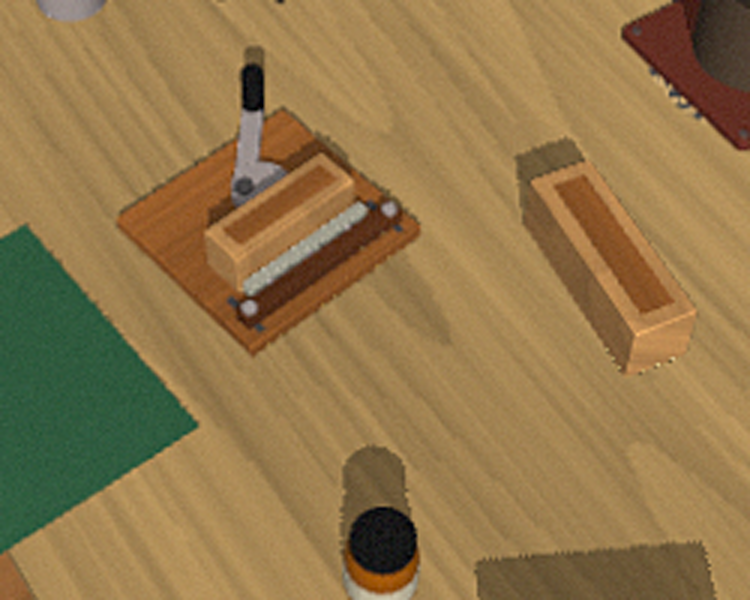

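The blank is clamped, the lever is turned and the hand is clear. The pad hasn't moved since release (48.77 against 48.78), so I'm handing in.

```bash
python3 -c "
from h import *
print(ctrl.finish_job())"
```

```text
the job is handed in; nothing more can be done
None
```

The blank is clamped in the slot and the job is handed in at about 17 s of the 70 s. `finish_job` gave no verdict.

I picked up the smallest of the three similar blocks, set it in the slot about 8 mm short of the pad, and let go. Then I pinched the knob, turned the lever clockwise about 1.49 rad in small steps while watching the pad in the scene camera, released it and lifted clear.

**Last checks, after letting go:**
- **Pad:** pressed back about 4.7 mm. Two image estimates gave 4.6 and 4.9 mm, and the reading did not change when I released the knob. The resting reference could be off by about 0.5 mm because a shadow blurs the pad edge.
- **Blank:** stands flat against the pad; the pad's front edge measured level at both ends. It slid about 6 mm along the slot during clamping, leaving it about 5 mm from centre against the 30 mm allowed.
- **Angle readings:** before clamping, the camera put the blank at 0.19 rad and the tool at 0.168 rad; my board estimates ran from 0.158 to 0.180 rad. I did not measure the blank's angle again after clamping.
- **Bystanders:** the arm did not go near them. The jar looks unmoved in the last picture; I did not check the tin and tub again, as the last crop does not show them properly.

One of my scripts stopped with an error after too many camera-info calls. It was only a measurement, so nothing moved, and I reran it with the values cached.

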